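# Wipe the frame offcuts off the glazing plate with the scraper block

## Task

Draw the scraper block by its end fully out of the dock and set it down on its blade; let go and take it again by its wooden handle, then wipe all four loose offcuts off the raised plate into the tray beside it, without touching them with the robot. Finally stand the scraper upright on the bench, off the plate and tray, and leave everything else where it was.

Things in the scene. Friction and masses are not known exactly. Their poses are not given: they have to be found in the camera images.
- scraper: T-shaped scraper. Blade 150 mm long (x), 28 thick (y), 40 high, grey with black rubber foot; on its middle a wooden handle 36 (x) x 24 mm (y), from height 40 to 96 mm. 0.15 to 0.29 kg. Origin: centre of underside. Starts upright on the bench, lengthwise in the dock, its handle under the shelf; only 40 to 60 mm of its -x blade end sticks out of the dock's open side. It must slide out before it can be lifted.
- handle (a point): Grip point of the scraper: middle of its wooden handle, 76 mm above the scraper's underside
- dock: Fixed white dock: two side walls with a wooden shelf on top (underside at 105 mm, top at 117 mm). Slot 64 mm wide, 84 mm over all; its floor is the bench. In its own frame it runs from x = +70 mm (open side, towards the robot) to +220 mm, centred on y = 0; origin on the bench. It stands left or right of the plate, the tray on the other side.
- plate: Fixed raised aluminium plate, 220 mm (x) x 250 mm (y). Origin on the bench under its centre; flat top at 36 mm. Lips 10 mm wide rise 6 mm above the top along both x edges (inner faces at x = +-100 mm, channel 200 mm wide); both y ends (y = +-125 mm) are open, without lips.
- tray: Fixed shallow steel tray, 230 mm (x) x 200 mm (y), 22 mm high, walls and floor 4 mm (the floor's top is 4 mm above the bench). Origin on the bench under its centre, about 215 mm along +y or -y of the plate's centre; its near rim is tucked 10 mm under that open end of the plate.
- lamp_post: Fixed upright lamp post, 22 mm thick, 212 mm high, on a 40 x 60 x 12 mm foot, right behind the plate: its axis is about 45 mm beyond the plate's back (+x) edge. Its head hangs away from the plate.
- offcut0: Loose black plastic offcut, plain bar 62 x 26 mm, 10 mm thick, 25 g, lying flat on the plate at any yaw. Origin: middle of its underside.
- offcut1: Loose black plastic offcut, L-shaped, 62 x 28 mm overall, 10 mm thick, 25 g, lying flat on the plate at any yaw. Origin: middle of its underside.
- offcut2: Loose black plastic offcut, stepped, 60 mm bar with a 36 mm bar against it, 28 mm wide overall, 10 mm thick, 25 g, lying flat on the plate at any yaw. Origin: middle of its underside.
- offcut3: Loose black plastic offcut, T-shaped, 60 x 30 mm overall, 10 mm thick, 25 g, lying flat on the plate at any yaw. Origin: middle of its underside.
- bottle: Bystander, loose: white bottle, 56 mm across, 130 mm tall, standing on the dock's shelf, about 165 mm along +x of the dock's origin. Origin: centre of its underside.
- tub: Bystander, loose: low round jar, 56 mm across, 45 mm tall, on the bench some 180 mm in front (-x) of the dock's origin, in line with the dock. Origin: centre of its underside.
- screwdriver: Bystander, loose: screwdriver 170 mm long lying on the bench in front (-x) of the tray; origin near its middle.
- lens_case: Bystander, loose: flat blue case 60 x 140 x 26 mm on the bench in front (-x) of the plate. Origin: centre of its underside.
- mug: Bystander, loose: mug 76 mm across, 90 mm tall, behind (+x of) the tray. Origin: centre of its underside.
- blank: Bystander, loose: green glass lens blank, disc 72 mm across, 22 mm thick, behind (+x of) the plate. Origin: centre of its underside.
- gauge_block: Bystander, loose: grey box 80 x 50 x 40 mm on the bench behind (+x of) the plate. Origin: centre of its underside.

How it is judged:
By the outcome, as a careful person would: the job done as asked, in the order asked, and still so for the second after the job is handed in, with the robot touching nothing.
It also fails if it takes over 72 s, if anything falls off the work surface, if the arm or the gripper's body presses on something with over 40 N, if the wrist force passes 120 N, or if a joint passes its speed limit or range.

## Robot

A 6-joint arm with a two-finger parallel gripper is mounted at the origin on the work surface. World frame = base frame: x ahead of the robot, y to its left, z up, the work surface at z = 0. Lengths are in m, angles in rad, forces in N, time in s.
With the tool pointing down it reaches from about 0.35 to 0.8 m from the base axis. Payload 7.3 kg.
Tool frame: the origin (TCP) lies between the finger pads; the fingertips stand tip_reach ahead of it and the grasp point (between the pads) lies 6 mm ahead of it (tip_reach is the distance from the TCP to the fingertips, in m); z points along the fingers, y is the line along which they close (so a half turn about z gives the same grasp; the last joint's range is limited). The gripper opens to 85 mm and grips with 20 to 120 N. Pads are 22 mm wide; open, the fingers measure 114 mm over their backs; the gripper's body (76 mm by 85 mm) begins 54 mm behind the grasp point. The pads swing forward as they close: fully open they stand 13 mm farther back than shut.
Start: joints at [-1.322, 0.342, 1.524, -0, 1.275, -0.146], TCP at [0.202, -0.485, 0.256] pointing down, gripper open.
Joint ranges: [-2.53, 2.53], [-0.77, 2.02], [0.04, 2.7], [-1, 4.14], [0.28, 2.66], [-3.11, 3.11]. Speed limits (rad/s): [2.57, 2.57, 3.14, 3.14, 3.14, 3.14].

## Interface

Orientations are given as a unit quaternion [x, y, z, w].
In Python, from station import * gives the robot as it stands.
- The arm moves only by the tool apply_moves, never from a script. Its arguments are lists of equal length, an entry for each row: "dp": the shift along the tool's x, y, z in mm, a list of three; "rotation": the turn, a rotation vector about the tool's x, y, z in degrees, a list of three. A call has 1 to 10 rows; each row is the pose to reach, as a shift and turn from the pose commanded when the call began, along the tool's axes at that moment; what a row does not reach only later rows make up. A row lasts 1/8 s, in which the tool goes at most 62.5 mm and 10.7 degrees, less where a joint would pass 70% of its speed; a pose out of reach is approached as far as the arm can. A call with a gripper value outside its range is refused whole. "jaw" is the opening, from 0 (shut) to 1 (fully open), set as the call begins (left out, the last holds). The fingers move at their own pace and stop on an object; "newtons" is the grip in N (left out, the last holds). Time passes only in rows, so rows that repeat a pose let the fingers close. It gives the time, the measured TCP pose, the force, the opening and the grip force at its end, in the units of the state.
- get_state(): the state, without advancing time (a new reading comes with each control period).
- grab_frame(name): name is "scene" or "top" or "wrist"; returns a dict with "image" (400x640x3 uint8, blue, green, red), "depth" (400x640 float32, m along the optical axis (not along the pixel's ray), 0 where there is no reading), "intrinsics" (3x3 intrinsics, pixels), "position" and "attitude" of the camera in the world; the wrist camera has in their place "T_tool_cam" (4x4, takes a point from camera to tool coordinates, whose origin is the TCP and whose axes are the flange's). Camera axes: x right, y up, looking along -z (the intrinsics and any distortion apply to the point x, -y, -z); pixel columns grow to the right and rows downward; lengths in m; the calibration is good to about 2 mm. A picture is of the moment at which its call begins: read the wrist's pose just before it.
- close_job(): hands the job in; it is judged then, once.
The state is a dict: "clock": time; "joint_pos": joint angles; "qd": joint speeds; "joint_torque": joint torques, N m; "ee_pos": TCP position; "tool_rot": TCP orientation; "contact_force": force on the tool from outside, world axes, zero at the start; "torque": the same for the moment, N m; "finger_gap": opening from 0.0 (shut) to 1.0 (fully open); "gripper_force": force on a finger pad.
Only numpy, scipy, OpenCV 4.12 (cv2) and the standard library are available. Lean on these libraries where they do the work, as an engineer would, in place of code of your own. Each camera call takes 0.05 s, during which the arm holds its last target. There are 200 camera calls.

## Working session

There is one attempt and no reset: what is moved stays moved. The work goes in short steps, Python scripts to look and compute and a tool call to move; the robot and the scene stay as the last step left them, time stands still between calls to the robot, and variables do not carry over. Pictures are saved under pics/ and viewed, at most 10 in all, crops included, and the job is handed in when it is done.

Besides the shell and the picture viewer there is one more tool, called after "Call:" in YAML: its name, and indented under it one key for each argument. apply_moves: Moves the arm, as the interface text tells. Its arguments: {"type":"object","properties":{"dp":{"type":"array","items":{"type":"array","items":{"type":"number"}}},"rotation":{"type":"array","items":{"type":"array","items":{"type":"number"}}},"jaw":{"type":"number"},"newtons":{"type":"number"}},"required":["dp","rotation"]}

```bash
ls; mkdir -p pics; cat > h.py <<'E'
from station import *
import numpy as np, cv2
from scipy.spatial.transform import Rotation as R
def cam(n):
    s=get_state(); f=grab_frame(n)
    if n=="wrist":
        T=np.eye(4);T[:3,:3]=R.from_quat(s["tool_rot"]).as_matrix();T[:3,3]=s["ee_pos"];f["T"]=T@np.array(f["T_tool_cam"])
    else:
        a=np.array(f["attitude"]);T=np.eye(4);T[:3,:3]=R.from_quat(a).as_matrix() if a.size==4 else a;T[:3,3]=f["position"];f["T"]=T
    return f
def pts(f):
    K=np.array(f["intrinsics"]);d=f["depth"];v,u=np.mgrid[:d.shape[0],:d.shape[1]]
    x=(u-K[0,2])/K[0,0]*d;y=(v-K[1,2])/K[1,1]*d
    P=np.stack([x,-y,-d],-1)
    return P@f["T"][:3,:3].T+f["T"][:3,3]
E
python3 - <<'E'
from h import *
print(get_state())
for n in("top","scene"):
    f=cam(n);print({k:v for k,v in f.items() if k not in("image","depth")})
    cv2.imwrite(f"pics/{n}0.png",f["image"]);np.save(n+"0.npy",pts(f))
E
```

```text
pics
{'clock': 0.0, 'joint_pos': array([-1.32197012e+00,  3.42703802e-01,  1.52502665e+00,  2.17294476e-06,
        1.27538017e+00, -1.46023909e-01]), 'qd': array([-1.24768918e-03, -2.13777933e-03,  6.08714296e-05,  9.67773910e-04,
       -8.94850540e-04, -6.25994525e-04]), 'joint_torque': array([-1.41365905e-03, -4.33681047e+01, -2.46013677e+01, -1.80632469e-04,
        7.84308737e-03, -1.06869632e-05]), 'ee_pos': array([ 0.20187112, -0.48424507,  0.25563238]), 'tool_rot': array([ 9.80574670e-01,  1.96144691e-01, -3.79576019e-05, -7.58033503e-04]), 'contact_force': array([-0.81453109,  0.41462808, -0.83572502]), 'torque': array([ 0.04561364, -0.02212595, -0.00348038]), 'gripper_force': 0.0, 'finger_gap': 1.0004550758083313}
{'intrinsics': array([[492.6814737 ,   0.        , 316.14194313],
       [  0.        , 492.6814737 , 198.58075237],
       [  0.        ,   0.        ,   1.        ]]), 'position': array([0.42909983, 0.01976845, 1.02722923]), 'attitude': array([ 0.05335085, -0.05999857, -0.70144237,  0.70818956]), 'T': array([[ 0.00875754,  0.98710638, -0.15982583,  0.42909983],
       [-0.99991028,  0.01026457,  0.00860605,  0.01976845],
       [ 0.01013563,  0.15973612,  0.98710771,  1.02722923],
       [ 0.        ,  0.        ,  0.        ,  1.        ]])}
{'intrinsics': array([[386.95379998,   0.        , 319.65828992],
       [  0.        , 386.95379998, 195.99795328],
       [  0.        ,   0.        ,   1.        ]]), 'position': array([ 1.20839901, -0.10365948,  0.76367954]), 'attitude': array([0.28745091, 0.2506003 , 0.59374207, 0.7085491 ]), 'T': array([[ 0.16933969, -0.69732024,  0.69646863,  1.20839901],
       [ 0.98546138,  0.12968466, -0.10976228, -0.10365948],
       [-0.01378184,  0.70493004,  0.70914293,  0.76367954],
       [ 0.        ,  0.        ,  0.        ,  1.        ]])}
```

View pics/top0.png

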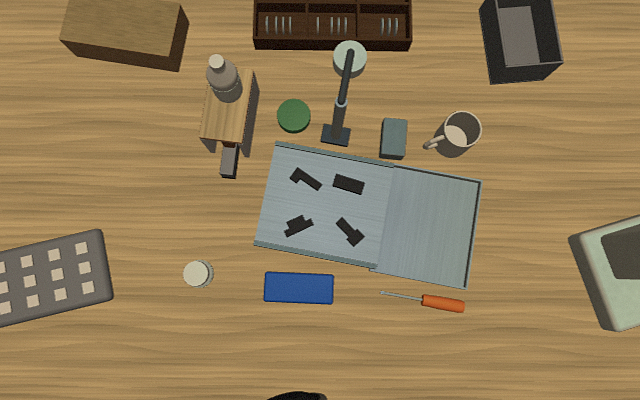

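View pics/scene0.png

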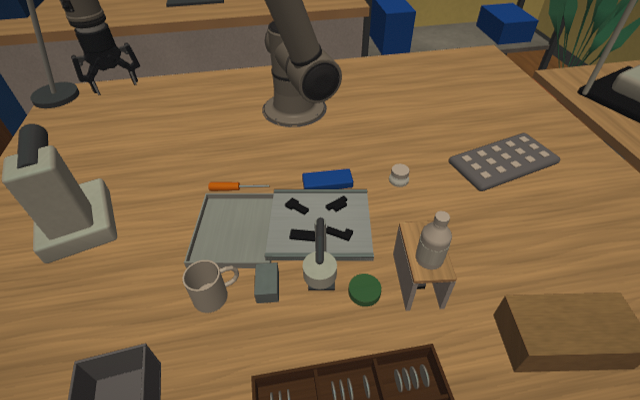

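The top view shows the dock at (228,105) with the blade end sticking out at (229,163). The plate corners are at (277,142), (395,165), (376,268) and (254,245), with the tray to its right (−y). The four offcuts are at (306,179), (349,184), (299,226) and (350,231).

```bash
python3 - <<'E'
from h import *
np.set_printoptions(precision=4,suppress=True)
P=np.load("top0.npy");im=cv2.imread("pics/top0.png")
def rect(m,name):
    p=P[m]; r=cv2.minAreaRect((p[:,:2]*1000).astype(np.float32)); print(name,m.sum(),"z",np.median(p[:,2]).round(4),r)
    return p
reg=np.zeros(im.shape[:2],bool)
def box(u0,u1,v0,v1):
    r=reg.copy();r[v0:v1,u0:u1]=1;return r
Z=P[...,2]
rect(box(210,245,130,190)&(Z>.034)&(Z<.046),"blade top")
rect(box(190,270,65,145)&(Z>.112)&(Z<.122),"shelf")
rect(box(245,400,135,275)&(Z>.031)&(Z<.05),"plate")
rect(box(245,500,135,300)&(Z>.0005+.001)&(Z<.0075)&(np.arange(640)[None]>395),"trayfloor")
g=im.max(2)<60
n,l,st,c=cv2.connectedComponentsWithStats((g&box(265,380,155,255)).astype(np.uint8))
for i in range(1,n):
    if st[i,4]>60: rect(l==i,"off%s"%c[i])
for nm,b in dict(bottle=(200,245,50,105),tub=(180,218,258,290),case=(260,338,268,308),gauge=(378,410,115,162),blank=(274,314,96,134),mug=(420,485,110,160),driver=(376,468,286,315),lamp=(318,372,38,150)).items():
    m=box(*b)&(Z>.008); p=rect(m,nm);print(p.max(0),p.min(0))
for u,v in((277,142),(395,165),(376,268),(254,245),(480,182),(466,288),(229,150),(226,177)):print(u,v,P[v,u])
E
```

```text
blade top 419 z 0.0392 ((671.986328125, 198.2288818359375), (70.76073455810547, 68.77783203125), 81.85360717773438)
shelf 2227 z 0.1165 ((762.7940673828125, 186.93540954589844), (84.90001678466797, 151.55380249023438), 83.24810028076172)
plate 13525 z 0.0362 ((588.156005859375, -0.450714111328125), (319.3941650390625, 275.3822021484375), 89.9615707397461)
trayfloor 7960 z 0.0036 ((563.6111450195312, -268.039306640625), (223.34461975097656, 353.05902099609375), 88.96831512451172)
off[304.7986 178.6493] 288 z 0.0455 ((624.6171875, 32.98839569091797), (61.8082160949707, 26.640981674194336), 56.4108772277832)
off[347.9711 183.9081] 381 z 0.0453 ((528.703369140625, -24.526283264160156), (59.63253402709961, 216.61753845214844), 72.52084350585938)
off[297.1699 225.2212] 312 z 0.0455 ((491.7583923339844, 46.24959945678711), (53.80110168457031, 124.9593276977539), 89.61595153808594)
off[349.5506 231.9209] 316 z 0.0452 ((489.2603454589844, -15.643638610839844), (57.538307189941406, 133.1379852294922), 41.993045806884766)
bottle 1691 z 0.19 ((619.212646484375, 132.14129638671875), (431.87857055
[... 825 characters left out ...]
0649414062, 455.35260009765625), 39.67965316772461)
[0.7623 0.0198 1.0272] [ 0.4291 -0.3146  0.008 ]
driver 719 z 0.0213 ((396.4360046386719, -136.91915893554688), (315.7319030761719, 52.77388000488281), 87.71363067626953)
[0.4291 0.0198 1.0272] [ 0.3645 -0.2955  0.0081]
lamp 2476 z 0.1969 ((682.0927734375, -43.510047912597656), (117.04737854003906, 508.26971435546875), 88.92562866210938)
[0.9352 0.0198 1.0272] [ 0.4291 -0.1067  0.0081]
277 142 [0.7059 0.0929 0.0422]
395 165 [ 0.6659 -0.1543  0.0171]
376 268 [ 0.4504 -0.1087  0.042 ]
254 245 [0.4945 0.1358 0.0284]
480 182 [ 0.6314 -0.332   0.0174]
466 288 [ 0.4126 -0.2926  0.0213]
229 150 [0.6883 0.1914 0.0405]
226 177 [0.4291 0.0198 1.0272]
```

```bash
python3 - <<'E'
import cv2
im=cv2.imread("pics/top0.png")
cv2.imwrite("pics/c1.png",cv2.resize(im[50:200,180:330],None,fx=4,fy=4,interpolation=2))
E
```

```text
(no output)
```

View pics/c1.png

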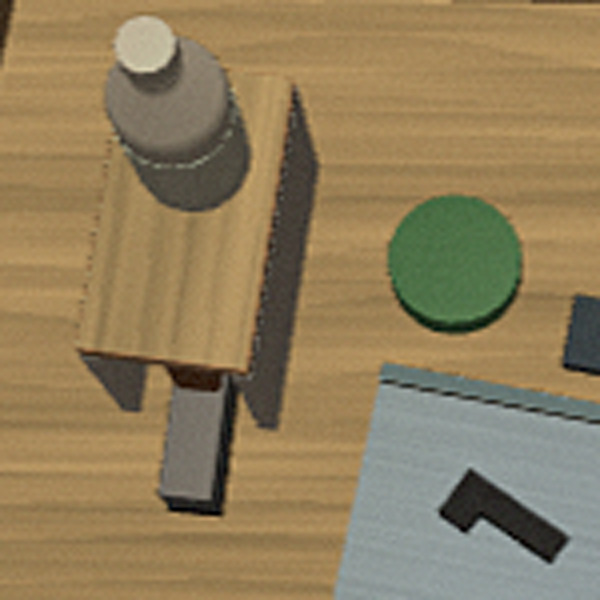

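```bash
python3 - <<'E'
from h import *
np.set_printoptions(precision=4,suppress=True)
P=np.load("top0.npy");im=cv2.imread("pics/top0.png");Z=P[...,2];ok=Z<.9
def box(u0,u1,v0,v1):
    r=np.zeros(Z.shape,bool);r[v0:v1,u0:u1]=1;return r&ok
def rect(m,name):
    p=P[m];r=cv2.minAreaRect((p[:,:2]*1000).astype(np.float32));print(name,m.sum(),np.median(p[:,2]).round(4),np.round(r[0],1),np.round(r[1],1),round(r[2],1))
    return r
b=box(212,242,146,185)&(Z>.036)&(Z<.043)
r=rect(b,"blade");print(cv2.boxPoints(r))
A=P[...,0]
q=box(240,410,130,280)
for nm,m in dict(plate=q&(Z>.034)&(Z<.039),lips=q&(Z>.040)&(Z<.0435)&(im.max(2)>90),tub=box(180,218,258,290)&(Z>.03),case=box(255,345,262,312)&(Z>.02),gauge=box(370,415,112,165)&(Z>.035),blank=box(270,318,92,138)&(Z>.018),mug=box(420,485,105,160)&(Z>.08),driver=box(370,470,280,320)&(Z>.008),tray=box(370,485,150,300)&(Z>.002)&(Z<.025),post=box(315,355,110,150)&(Z>.008),head=box(325,372,30,75)&(Z>.1),bottle=box(200,245,50,105)&(Z>.13)).items():
    r=rect(m,nm); 
    if nm in("plate","tray","post","lips","mug","gauge"):print(cv2.boxPoints(r))
g=im.max(2)<60
n,l,st,c=cv2.connectedComponentsWithStats((g&box(265,380,155,255)&(Z<.06)).astype(np.uint8))
for i in range(1,n):
    if st[i,4]>60: print(cv2.boxPoints(rect(l==i,"off%s"%c[i])))
S=P[(box(325,372,30,145))&(Z>.05)]
for z in (.06,.1,.15,.2,.25,.3):
    s=S[abs(S[:,2]-z)<.02]; print(z,len(s),s.min(0) if len(s) else 0,s.max(0) if len(s) else 0)
E
```

```text
blade 370 0.0392 [666.5 202.1] [60.1 50.3] 0.4
[[636.2921 227.0045]
 [636.6272 176.7491]
 [696.7728 177.1501]
 [696.4377 227.4055]]
plate 8566 0.036 [591.6 -10. ] [282.8 336.9] 1.3
[[ 446.4439  155.2457]
 [ 454.0877 -181.6086]
 [ 736.7853 -175.1937]
 [ 729.1415  161.6606]]
lips 1089 0.0414 [614.2 -22. ] [266.6 292.2] 79.4
[[ 446.0838 -126.2719]
 [ 733.3565 -179.8968]
 [ 782.2862   82.2236]
 [ 495.0135  135.8484]]
tub 523 0.0442 [437.5 247.8] [49.1 46.9] 89.9
case 2073 0.025 [422.6  35. ] [157.7  84. ] 88.0
gauge 998 0.0396 [ 710.5 -139.9] [ 69.7 107.5] 80.6
[[ 651.6985 -165.4756]
 [ 757.7798 -183.1223]
 [ 769.2178 -114.3637]
 [ 663.1365  -96.7171]]
blank 838 0.0217 [772.6  60.8] [70.9 70.2] 0.6
mug 348 0.0884 [ 724.5 -276.9] [74.8 74.9] 82.5
[[ 682.4615 -309.0498]
 [ 756.6671 -318.8767]
 [ 766.4849 -244.741 ]
 [ 692.2793 -234.914 ]]
driver 803 0.0211 [ 395.8 -209.8] [ 63.8 176.7] 0.5
tray 9009 0.0042 [ 546.3 -223.3] [242.6 320.9] 88.5
[[ 382.7514 -340.4023]
 [ 703.5795 -348.7193]
 [ 709.8659 -106.2218]
 [ 389.0378  -97.9048]]
post 692 0.0146 [720.1 -23.7] [66.2 68.7] 79.9
[[680.5069 
[... 381 characters left out ...]
 72.4
[[598.1111 -77.6071]
 [622.9824 -85.4863]
 [640.9922 -28.6374]
 [616.1208 -20.7581]]
off[297.1543 225.2379] 311 0.0455 [535.3  49.5] [27.3 56.9] 26.2
[[510.4835  68.979 ]
 [535.6382  17.9439]
 [560.1562  30.0286]
 [535.0014  81.0637]]
off[349.5587 231.927 ] 315 0.0452 [524.4 -54.9] [58.  28.2] 40.6
[[493.2341 -63.0082]
 [511.5739 -84.4331]
 [555.6133 -46.7354]
 [537.2735 -25.3104]]
0.06 105 [ 0.7215 -0.0998  0.05  ] [ 0.9355 -0.0045  0.0795]
0.1 68 [ 0.7214 -0.0394  0.0802] [ 0.7355 -0.0185  0.1197]
0.15 83 [ 0.7216 -0.0394  0.1301] [ 0.7969 -0.0183  0.17  ]
0.2 957 [ 0.7214 -0.0748  0.18  ] [ 0.852  -0.0156  0.22  ]
0.25 41 [ 0.7636 -0.0432  0.23  ] [ 0.7963 -0.0312  0.2328]
0.3 0 0 0
```

```bash
python3 - <<'E'
from h import *
import station
print([k for k in dir(station) if not k.startswith('_')], getattr(station,'tip_reach',None))
np.set_printoptions(precision=4,suppress=True)
P=np.load("top0.npy");im=cv2.imread("pics/top0.png");Z=P[...,2]
K=np.array([[492.68,0,316.14],[0,492.68,198.58],[0,0,1]])
T=np.eye(4);T[:3,:3]=R.from_quat([0.05335085,-0.05999857,-0.70144237,0.70818956]).as_matrix();o=np.array([.4291,.01977,1.02723])
def hit(u,v,z):
    d=T[:3,:3]@np.array([(u-K[0,2])/K[0,0],-(v-K[1,2])/K[1,1],-1]);return (o+d*(z-o[2])/d[2])[:2]
for uv in((219.5,172.5),(233,175),(223.5,144.5),(238,146)):print(uv,hit(*uv,.04))
m=(Z>.0400)&(Z<.0435)&(im.max(2)>80);m[:138]=0;m[275:]=0;m[:,:250]=0;m[:,402:]=0
u=np.arange(640)[None];v=np.arange(400)[:,None]
for nm,mm in(("back",m&(v<142+(u-277)*.195+12)),("front",m&(v>245+(u-254)*.188-12))):
    p=P[mm][:,:2];
    for _ in range(3):
        c=p.mean(0);w=np.linalg.svd(p-c,full_matrices=False)[2];e=(p-c)@w[1];p=p[abs(e)<.008]
    t=(p-c)@w[0];print(nm,len(p),c,w[0],np.degrees(np.arctan2(*w[0])),np.percentile(t,[1,99]),np.percentile(e,[2,98]),c+w[0]*(t.min()+t.max())/2)
E
```

```text
['IKError', 'close_job', 'get_state', 'grab_frame', 'tip_reach'] 0.025
(219.5, 172.5) [0.6409 0.2091]
(233, 175) [0.636  0.1814]
(223.5, 144.5) [0.7    0.2032]
(238, 146) [0.6971 0.1733]
back 183 [ 0.691 -0.012] [-0.0416 -0.9991] -177.61581215284198 [-0.1069  0.1493] [-0.008   0.0065] [ 0.6901 -0.0329]
front 433 [0.4762 0.0094] [0.1824 0.9832] 10.508522994772136 [-0.1185  0.1235] [-0.0046  0.0047] [0.4769 0.0128]
```

```bash
cat >> h.py <<'E'
def pose(yaw,tilt,g):
    """tool pose: tool x along yaw, leaning back by tilt, grasp point g (world)"""
    M=R.from_euler('z',yaw,degrees=True)*R.from_euler('x',180,degrees=True)*R.from_euler('y',tilt,degrees=True)
    return M,np.array(g)-0.006*M.as_matrix()[:,2]
def rel(M,p,cur=None):
    if cur is None:
        s=get_state();cur=(R.from_quat(s["tool_rot"]),np.array(s["ee_pos"]))
    M0,p0=cur
    print("dp",np.round(M0.inv().apply(p-p0)*1000,1),"rot",np.round((M0.inv()*M).as_rotvec(degrees=True),1))
E
python3 - <<'E'
from h import *
s=get_state();print(R.from_quat(s["tool_rot"]).as_matrix().round(3))
g=np.array([.6385,.1953,.030])+.015*np.array([.993,-.118,0])
for t in(30,-30):
    M,p=pose(-6.8,t,g);print(t,M.as_matrix()[:,2],p)
    if M.as_matrix()[0,2]>0:
        rel(M,np.array([.52,.20,.25])); rel(M,p-.06*M.as_matrix()[:,2],(M,np.array([.52,.20,.25])))
E
```

```text
[[ 0.923  0.385 -0.   ]
 [ 0.385 -0.923  0.001]
 [ 0.    -0.001 -1.   ]]
30 [ 0.49648275 -0.05920198 -0.8660254 ] [0.6504161  0.19388521 0.03519615]
dp [ 556.9 -509.3    6.5] rot [-7.8 29.3 28.7]
dp [  5.4  -9.4 191.1] rot [0. 0. 0.]
-30 [-0.49648275  0.05920198 -0.8660254 ] [0.6563739  0.19317479 0.03519615]
```

Call:
apply_moves:
  dp:
    - [557, -509, 6]
    - [557, -509, 6]
    - [557, -509, 6]
    - [557, -509, 6]
    - [557, -509, 6]
    - [557, -509, 6]
    - [557, -509, 6]
    - [557, -509, 6]
    - [557, -509, 6]
    - [557, -509, 6]
  rotation:
    - [-7.8, 29.3, 28.7]
    - [-7.8, 29.3, 28.7]
    - [-7.8, 29.3, 28.7]
    - [-7.8, 29.3, 28.7]
    - [-7.8, 29.3, 28.7]
    - [-7.8, 29.3, 28.7]
    - [-7.8, 29.3, 28.7]
    - [-7.8, 29.3, 28.7]
    - [-7.8, 29.3, 28.7]
    - [-7.8, 29.3, 28.7]
  jaw: 0.7

```text
clock: 1.35
ee_pos: [0.4444, 0.0338, 0.2506]
tool_rot: [0.965, -0.057, 0.257, 0.017]
contact_force: [1.3, -2.4, -0.2]
finger_gap: 0.702
gripper_force: 0.0
```

```bash
python3 - <<'E'
from h import *
M,p=pose(-6.8,30,[.6534,.1935,.030]);rel(M,np.array([.52,.20,.25]));rel(M,p-.06*M.as_matrix()[:,2])
E
```

```text
dp [  48.  -174.    27.7] rot [0.1 0.2 0.1]
dp [  54.  -183.8  218.8] rot [0.1 0.2 0.1]
```

Call:
apply_moves:
  dp:
    - [48, -174, 28]
    - [48, -174, 28]
    - [48, -174, 28]
    - [48, -174, 28]
    - [54, -184, 219]
    - [54, -184, 219]
    - [54, -184, 219]
    - [54, -184, 219]
    - [54, -184, 219]
  rotation:
    - [0, 0, 0]
    - [0, 0, 0]
    - [0, 0, 0]
    - [0, 0, 0]
    - [0, 0, 0]
    - [0, 0, 0]
    - [0, 0, 0]
    - [0, 0, 0]
    - [0, 0, 0]

```text
clock: 2.48
ee_pos: [0.6201, 0.195, 0.0874]
tool_rot: [0.965, -0.058, 0.256, 0.017]
contact_force: [0.2, 0.1, 0.0]
finger_gap: 0.703
gripper_force: 0.0
```

```bash
python3 - <<'E'
from h import *
M,p=pose(-6.8,30,[.6534,.1935,.030]);rel(M,p)
f=cam("wrist");cv2.imwrite("pics/w1.png",f["image"])
P=pts(f);np.save("w1.npy",P);Z=P[...,2];d=f["depth"]
m=(d>0)&(abs(Z-.04)<.003)&(P[...,0]<.69)&(P[...,0]>.6)&(abs(P[...,1]-.193)<.04)
r=cv2.minAreaRect((P[m][:,:2]*1000).astype(np.float32));print(m.sum(),r,cv2.boxPoints(r))
E
```

```text
dp [ 0.3 -2.7 60.3] rot [0.2 0.2 0. ]
3106 ((663.29638671875, 181.57766723632812), (50.37351608276367, 55.548030853271484), 83.88076782226562) [[632.9957  159.49507]
 [688.2273  153.57378]
 [693.59705 203.66026]
 [638.3655  209.58156]]
```

View pics/w1.png

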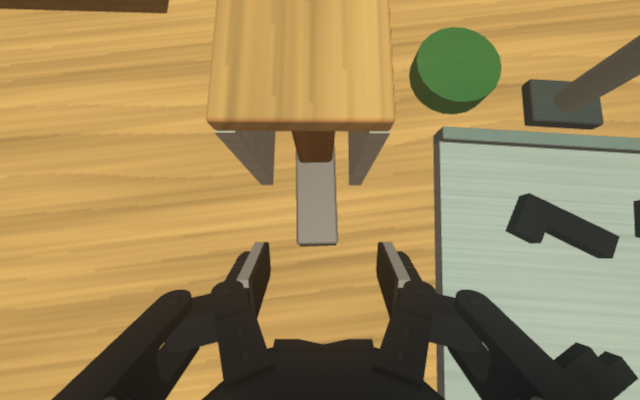

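The wrist view shows the blade end centred at (317,244) between the pads, which span columns 268 to 378. The alignment is good, so I advance and grip.

Call:
apply_moves:
  dp:
    - [0, -2.5, 30]
    - [0, -2.5, 60]
    - [0, -2.5, 60]
  rotation:
    - [0, 0, 0]
    - [0, 0, 0]
    - [0, 0, 0]

```text
clock: 2.9
ee_pos: [0.6504, 0.1944, 0.0364]
tool_rot: [0.965, -0.057, 0.257, 0.017]
contact_force: [-0.7, 0.1, -0.4]
finger_gap: 0.698
gripper_force: 0.0
```

Call:
apply_moves:
  dp:
    - [0, 0, 0]
    - [0, 0, 0]
    - [0, 0, 0]
    - [0, 0, 0]
    - [0, 0, 0]
    - [0, 0, 0]
  rotation:
    - [0, 0, 0]
    - [0, 0, 0]
    - [0, 0, 0]
    - [0, 0, 0]
    - [0, 0, 0]
    - [0, 0, 0]
  jaw: 0
  newtons: 50

```text
clock: 3.65
ee_pos: [0.6509, 0.1952, 0.0374]
tool_rot: [0.964, -0.057, 0.258, 0.016]
contact_force: [-4.8, 0.1, 9.4]
finger_gap: 0.322
gripper_force: 51.0
```

```bash
python3 - <<'E'
from h import *
M,p=pose(-6.8,30,[.6534,.1935,.030]);s=get_state()
for d in(.118,):rel(M,np.array(s["ee_pos"])+d*np.array([-.993,.1185,0]))
E
```

```text
dp [-102.2   -0.   -59. ] rot [0.1 0.  0. ]
```

Call:
apply_moves:
  dp:
    - [-8, 0, -6]
    - [-26, 0, -16]
    - [-44, 0, -26]
    - [-62, 0, -37]
    - [-80, 0, -47]
    - [-94, 0, -55]
    - [-102, 0, -60]
    - [-102, 0, -60]
  rotation:
    - [0, 0, 0]
    - [0, 0, 0]
    - [0, 0, 0]
    - [0, 0, 0]
    - [0, 0, 0]
    - [0, 0, 0]
    - [0, 0, 0]
    - [0, 0, 0]

```text
clock: 4.65
ee_pos: [0.5393, 0.2151, 0.0488]
tool_rot: [0.967, -0.059, 0.246, 0.021]
contact_force: [-0.4, -1.2, -2.2]
finger_gap: 0.321
gripper_force: 49.4
```

```bash
python3 - <<'E'
from h import *
f=cam("top");cv2.imwrite("pics/t2.png",cv2.resize(f["image"][60:260,170:400],None,fx=3,fy=3,interpolation=2))
E
```

```text
(no output)
```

View pics/t2.png

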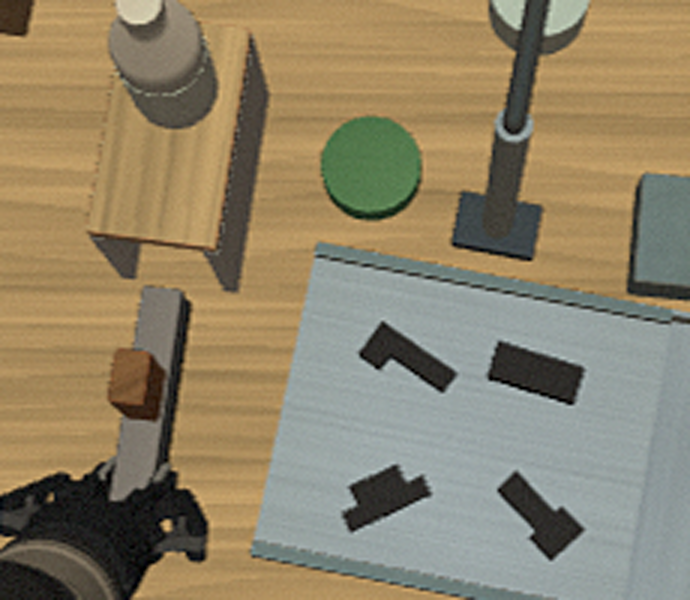

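The scraper has slid out: the far blade end is at crop (165,290) and the handle at (137,382). The TCP is about 10 mm higher than I expected, so I check the joints and the blade pose.

```bash
python3 - <<'E'
from h import *
np.set_printoptions(precision=4,suppress=True)
s=get_state();print(s["joint_pos"],s["ee_pos"],R.from_quat(s["tool_rot"]).as_matrix(),s["contact_force"])
f=cam("top");P=pts(f);Z=P[...,2];d=f["depth"]
m=(d>0)&(Z>.03)&(Z<.07);m[:150]=0;m[207:]=0;m[:,:205]=0;m[:,234]=0;m[:,236:]=0
p=P[m];dx=(p[:,0]-.6883)*.993-(p[:,1]-.1957)*.1185
print(len(p),"max along dock x rel opening",np.percentile(dx,[50,95,99,100]))
for a in range(-130,5,10):
    q=p[(dx>a/1e3)&(dx<a/1e3+.01)]
    if len(q)>3: print(a,len(q),np.median(q,0),q[:,1].min(),q[:,1].max(),q[:,2].min(),q[:,2].max())
E
```

```text
[ 0.364   0.597   1.9443 -0.9956  0.283   2.9797] [0.5397 0.2151 0.0487] [[ 0.8722 -0.1243  0.4732]
 [-0.1032 -0.9922 -0.0705]
 [ 0.4782  0.0126 -0.8782]] [ 0.3979 -0.4702 -1.1834]
578 max along dock x rel opening [-0.0535 -0.0176 -0.0141 -0.0133]
-120 74 [0.5745 0.2094 0.0493] 0.19599660098786262 0.22462634924191124 0.03226297201298356 0.053750635848496264
-110 64 [0.583  0.2048 0.0497] 0.19493965892690765 0.22281841119283466 0.03242188198188689 0.06877596860664315
-100 27 [0.5928 0.1963 0.0492] 0.1943792688654026 0.19776606382579445 0.031320161667412916 0.06919625761894344
-90 24 [0.6029 0.1952 0.0481] 0.1930933022269042 0.19643503324523615 0.031033603750435512 0.06625360947616787
-80 25 [0.6124 0.1941 0.0488] 0.19200402712684286 0.1958655661651084 0.031861771903174296 0.06985444949279374
-70 30 [0.6238 0.1943 0.0473] 0.19070663493433024 0.20435188959364362 0.033441424199619374 0.051507543534368705
-60 69 [0.634  0.202  0.0479] 0.18976067583675868 0.2170389679766767 0.03225090829971633 0.05164865634443372
-50 69 [0.644  0.2004 0.0473] 0.18879095564539056 0.21754832177516523 0.03178142549084184 0.05176105525726293
-40 76 [0.6538 0.1993 0.0476] 0.18740880142523794 0.21582498924957255 0.030840285024438585 0.051628631252571666
-30 69 [0.6635 0.1996 0.0467] 0.18656242835291076 0.21452228127643674 0.0306209896671783 0.05128389139743594
-20 49 [0.6718 0.1998 0.0467] 0.1861601081624822 0.2142747262447316 0.03935132045117462 0.050244249638784044
```

The scraper is fully out, 13 mm clear of the dock. It is held about 8 mm up because j5 and j4 are at their range limits, so I lower it in small steps.

Call:
apply_moves:
  dp:
    - [-1.5, 0, 2.5]
    - [-3, 0, 5]
    - [-3, 0, 5]
  rotation:
    - [0, 0, 0]
    - [0, 0, 0]
    - [0, 0, 0]

```text
clock: 5.12
ee_pos: [0.5403, 0.2158, 0.0441]
tool_rot: [0.968, -0.059, 0.243, 0.022]
contact_force: [0.3, 0.3, -1.7]
finger_gap: 0.318
gripper_force: 49.4
```

```bash
python3 - <<'E'
from h import *
s=get_state();M=R.from_quat(s["tool_rot"]);print(s["joint_pos"].round(3),s["contact_force"],M.as_matrix()[:,2],M.as_matrix()[2])
E
```

```text
[ 0.365  0.607  1.94  -0.996  0.283  2.982] [ 0.27857099  0.32285993 -1.6722325 ] [ 0.46852818 -0.07186864 -0.88052044] [ 0.47379293  0.01428363 -0.88052044]
```

Call:
apply_moves:
  dp:
    - [2, 0, 2.5]
    - [4, 0, 5]
    - [4, 0, 5]
  rotation:
    - [0, 1, 0]
    - [0, 1.5, 0]
    - [0, 1.5, 0]

```text
clock: 5.5
ee_pos: [0.5506, 0.2159, 0.048]
tool_rot: [0.966, -0.059, 0.25, 0.021]
contact_force: [0.2, 0.5, -1.6]
finger_gap: 0.321
gripper_force: 49.4
```

```bash
python3 - <<'E'
from h import *
s=get_state();M=R.from_quat(s["tool_rot"]);print(s["joint_pos"].round(3),s["contact_force"],M.as_matrix()[2])
f=cam("top");P=pts(f);Z=P[...,2];d=f["depth"]
m=(d>0)&(Z>.03)&(Z<.07);m[:150]=0;m[207:]=0;m[:,:205]=0;m[:,236:]=0
p=P[m];dx=(p[:,0]-.6883)*.993-(p[:,1]-.1957)*.1185
for a in (-120,-60,-50,-40,-30,-20,-10,0):
    q=p[(dx>a/1e3)&(dx<a/1e3+.01)]
    if len(q)>3: print(a,len(q),np.median(q,0).round(4))
E
```

```text
[ 0.359  0.609  1.923 -0.996  0.283  2.973] [ 0.2047843   0.48432567 -1.55442486] [ 0.48526538  0.01134237 -0.87429335]
-120 73 [0.5745 0.2121 0.0492]
-60 27 [0.6341 0.1949 0.0472]
-50 65 [0.6442 0.2026 0.0486]
-40 74 [0.6544 0.2011 0.0478]
-30 75 [0.6636 0.2015 0.0475]
-20 74 [0.6739 0.2003 0.0478]
-10 52 [0.6825 0.1997 0.0474]
```

Call:
apply_moves:
  dp:
    - [-4, 0, 1.5]
    - [-7, 0, 3]
    - [-9, 0, 4]
    - [-9, 0, 4]
  rotation:
    - [0, -1, 0]
    - [0, -1.5, 0]
    - [0, -2.2, 0]
    - [0, -2.2, 0]
  newtons: 25

```text
clock: 6.05
ee_pos: [0.5452, 0.2173, 0.0408]
tool_rot: [0.971, -0.059, 0.232, 0.019]
contact_force: [0.3, 1.7, 0.7]
finger_gap: 0.317
gripper_force: 47.1
```

```bash
python3 - <<'E'
from h import *
s=get_state();M=R.from_quat(s["tool_rot"]);print(s["joint_pos"].round(3),s["contact_force"],M.as_matrix()[2])
f=cam("top");P=pts(f);Z=P[...,2];d=f["depth"]
m=(d>0)&(Z>.03)&(Z<.07);m[:150]=0;m[207:]=0;m[:,:205]=0;m[:,236:]=0
p=P[m];dx=(p[:,0]-.6883)*.993-(p[:,1]-.1957)*.1185
for a in (-130,-120,-60,-50,-40,-30,-20,-10,0):
    q=p[(dx>a/1e3)&(dx<a/1e3+.01)]
    if len(q)>3: print(a,len(q),np.median(q,0).round(4))
E
```

```text
[ 0.356  0.617  1.915 -0.866  0.288  2.846] [0.27705104 1.71749106 0.72570992] [ 0.45285693  0.01003926 -0.89152668]
-120 65 [0.5752 0.213  0.0422]
-60 46 [0.6353 0.2002 0.0404]
-50 69 [0.6439 0.2025 0.0401]
-40 70 [0.654  0.2027 0.0395]
-30 69 [0.6636 0.2027 0.0393]
-20 67 [0.6735 0.1993 0.04  ]
-10 13 [0.6801 0.1996 0.0387]
```

Call:
apply_moves:
  dp:
    - [-1, 0, 2]
    - [-1, 0, 2]
  rotation:
    - [0, 0, 0]
    - [0, 0, 0]

```text
clock: 6.35
ee_pos: [0.5445, 0.2169, 0.0379]
tool_rot: [0.971, -0.059, 0.231, 0.02]
contact_force: [0.1, 2.6, 2.0]
finger_gap: 0.318
gripper_force: 47.2
```

Call:
apply_moves:
  dp:
    - [0, 0, 0]
    - [0, 0, 0]
    - [0, 0, 0]
    - [0, 0, -20]
    - [0, 0, -50]
    - [0, 0, -100]
    - [0, 0, -150]
    - [0, 0, -150]
  rotation:
    - [0, 0, 0]
    - [0, 0, 0]
    - [0, 0, 0]
    - [0, 0, 0]
    - [0, 0, 0]
    - [0, 0, 0]
    - [0, 0, 0]
    - [0, 0, 0]
  jaw: 0.7

```text
clock: 7.35
ee_pos: [0.4775, 0.2273, 0.1749]
tool_rot: [0.97, -0.059, 0.233, 0.018]
contact_force: [1.2, -0.1, -0.3]
finger_gap: 0.699
gripper_force: 0.0
```

```bash
cat > loc.py <<'E'
from h import *
f=cam("top");P=pts(f);Z=P[...,2];d=f["depth"]
sel=(d>0)&(P[...,0]>.5)&(P[...,0]<.684)&(P[...,1]>.15)&(P[...,1]<.27)
for nm,lo,hi in(("blade",.036,.044),("handle",.09,.1)):
    p=P[sel&(Z>lo)&(Z<hi)]
    r=cv2.minAreaRect((p[:,:2]*1000).astype(np.float32));print(nm,len(p),np.median(p[:,2]).round(4),r,p[:,:2].mean(0))
cv2.imwrite("pics/loc.png",f["image"])
E
python3 loc.py
```

```text
blade 724 0.0395 ((612.00244140625, 206.73837280273438), (52.14292526245117, 163.49740600585938), 73.705322265625) [0.60343633 0.20754184]
handle 239 0.0952 ((638.72900390625, 192.4526824951172), (30.70362663269043, 112.73143768310547), 64.59464263916016) [0.60597964 0.20717026]
```

```bash
python3 - <<'E'
from h import *
f=cam("top");P=pts(f);Z=P[...,2];d=f["depth"]
sel=(d>0)&(P[...,0]>.5)&(P[...,0]<.684)&(P[...,1]>.15)&(P[...,1]<.27)
for nm,lo,hi in(("blade",.037,.042),("handle",.092,.098)):
    m=(sel&(Z>lo)&(Z<hi)).astype(np.uint8)
    m=cv2.morphologyEx(m,cv2.MORPH_OPEN,np.ones((3,3),np.uint8))>0
    p=P[m]; r=cv2.minAreaRect((p[:,:2]*1000).astype(np.float32));print(nm,len(p),np.median(p,0).round(4),r)
M,p=pose(-7,0,[.606,.207,.20]);rel(M,p)
E
```

```text
blade 368 [0.5849 0.2086 0.0395] ((603.3362426757812, 208.70042419433594), (27.814579010009766, 142.0257568359375), 83.08848571777344)
handle 175 [0.6048 0.2085 0.0951] ((605.5343627929688, 208.83877563476562), (23.8009033203125, 35.080196380615234), 83.91990661621094)
dp [131.6   3.7  28.1] rot [  0.7 -26.8   0. ]
```

Call:
apply_moves:
  dp:
    - [65, 1, 0]
    - [131, 2, 28]
    - [131, 2, 28]
    - [131, 2, 28]
    - [131, 2, 28]
  rotation:
    - [0.3, -9, 0]
    - [0.5, -18, 0]
    - [0.7, -26.8, 0.3]
    - [0.7, -26.8, 0.3]
    - [0.7, -26.8, 0.3]
  jaw: 0.7

```text
clock: 8.07
ee_pos: [0.605, 0.208, 0.2027]
tool_rot: [0.998, -0.064, -0.002, 0.0]
contact_force: [-0.7, -0.5, -0.2]
finger_gap: 0.699
gripper_force: 0.0
```

```bash
python3 - <<'E'
from h import *
M,p=pose(-6.6,0,[.6055,.2088,.078]);rel(M,p)
f=cam("wrist");P=pts(f);Z=P[...,2];d=f["depth"]
m=((d>0)&(abs(Z-.0955)<.004)&(abs(P[...,0]-.605)<.04)&(abs(P[...,1]-.208)<.035)).astype(np.uint8)
m=cv2.morphologyEx(m,cv2.MORPH_OPEN,np.ones((7,7),np.uint8))>0
p=P[m];r=cv2.minAreaRect((p[:,:2]*1000).astype(np.float32));print(len(p),np.median(p,0).round(4),r)
E
```

```text
dp [  0.8  -0.9 118.7] rot [ 0.   0.2 -0.7]
1085 [0.6068 0.208  0.0958] ((605.4730224609375, 208.47866821289062), (23.185768127441406, 35.30723571777344), 83.22381591796875)
```

Call:
apply_moves:
  dp:
    - [1, -0.7, 50]
    - [1, -0.7, 95]
    - [1, -0.7, 119]
    - [1, -0.7, 119]
  rotation:
    - [0, 0, -0.5]
    - [0, 0, -0.5]
    - [0, 0, -0.5]
    - [0, 0, -0.5]

```text
clock: 8.62
ee_pos: [0.604, 0.2099, 0.0851]
tool_rot: [0.998, -0.058, -0.002, 0.0]
contact_force: [-0.1, -0.4, 0.3]
finger_gap: 0.698
gripper_force: 0.0
```

Call:
apply_moves:
  dp:
    - [0, 0, 0]
    - [0, 0, 0]
    - [0, 0, 0]
    - [0, 0, 0]
    - [0, 0, 0]
    - [0, 0, 0]
  rotation:
    - [0, 0, 0]
    - [0, 0, 0]
    - [0, 0, 0]
    - [0, 0, 0]
    - [0, 0, 0]
    - [0, 0, 0]
  jaw: 0
  newtons: 70

```text
clock: 9.38
ee_pos: [0.6074, 0.2097, 0.0887]
tool_rot: [0.998, -0.059, 0.001, -0.001]
contact_force: [-2.0, -0.3, 6.8]
finger_gap: 0.275
gripper_force: 69.6
```

```bash
python3 - <<'E'
from h import *
s=get_state();p0=np.array(s["ee_pos"]);M0=R.from_quat(s["tool_rot"]);print(p0)
# scraper origin -> tool offset now
th=np.radians(-10.5);X=np.array([np.cos(th),np.sin(th),0]);Y=np.array([-np.sin(th),np.cos(th),0])
c=np.array([.580,-.006,0])
M=R.from_euler('z',-10.5+6.6,degrees=True)*M0
w=c-.014*X+.108*Y; print(w)
for z in(.09,.075-.0+.0,):
    pass
a=np.array([w[0],w[1],p0[2]+.080]);b=np.array([w[0],w[1],p0[2]+.038]);e=c-.014*X-.150*Y;e[2]=b[2]
rel(M0,p0+[0,0,.08]);rel(M,a);rel(M,b);rel(M,e,(M,b))
E
```

```text
[0.60743425 0.20969157 0.08866734]
[0.58591587 0.10274283 0.        ]
dp [  0.2  -0.2 -80. ] rot [0. 0. 0.]
dp [ -8.6 108.6 -80.3] rot [-0.   0.   3.9]
dp [ -8.7 108.7 -38.3] rot [-0.   0.   3.9]
dp [  0.6 258.   -0.6] rot [0. 0. 0.]
```

Call:
apply_moves:
  dp:
    - [0, 0, -20]
    - [0, 0, -50]
    - [0, 0, -84]
    - [0, 0, -84]
  rotation:
    - [0, 0, 0]
    - [0, 0, 0]
    - [0, 0, 0]
    - [0, 0, 0]

```text
clock: 9.88
ee_pos: [0.6083, 0.2098, 0.174]
tool_rot: [0.998, -0.059, 0.003, -0.002]
contact_force: [0.7, 0.1, -2.8]
finger_gap: 0.268
gripper_force: 68.9
```

```bash
python3 - <<'E'
from h import *
s=get_state();p0=np.array(s["ee_pos"]);M0=R.from_quat(s["tool_rot"]);print(p0,M0.as_matrix(),s["contact_force"])
f=cam("scene");cv2.imwrite("pics/s2.png",cv2.resize(f["image"][150:330,180:480],None,fx=2.5,fy=2.5,interpolation=2))
E
```

```text
[0.60826503 0.2097687  0.17397305] [[ 0.99305047 -0.11750001  0.00667157]
 [-0.11752038 -0.99306667  0.00274693]
 [ 0.00630254 -0.00351189 -0.99997397]] [ 0.66802752  0.07147573 -2.78544195]
```

View pics/s2.png

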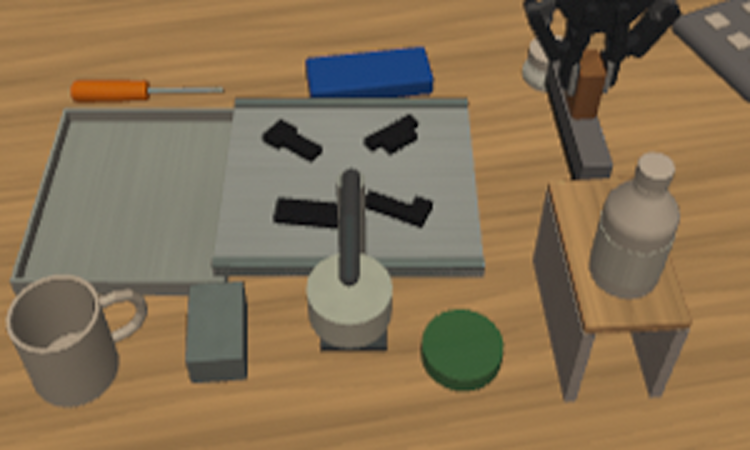

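The scraper is held level by its handle at crop (588,85) and clear of everything. Next I carry it to the +y end of the plate.

```bash
python3 - <<'E'
from h import *
s=get_state();p0=np.array(s["ee_pos"]);M0=R.from_quat(s["tool_rot"])
M=R.from_euler('z',-10.5+6.75,degrees=True)*M0
a=np.array([.588,.1027,.174]);rel(M,a);rel(M,a-[0,0,.045]);rel(M,a-[0,0,.050])
E
```

```text
dp [ -6.4 108.3  -2.6] rot [-0.   0.   3.7]
dp [ -6.5 108.4  42.4] rot [-0.   0.   3.7]
dp [ -6.5 108.4  47.4] rot [-0.   0.   3.7]
```

Call:
apply_moves:
  dp:
    - [-3, 54, -2]
    - [-6.5, 108, -2]
    - [-6.5, 108, -2]
    - [-6.5, 108, 20]
    - [-6.5, 108, 38]
    - [-6.5, 108, 38]
  rotation:
    - [0, 0, 2]
    - [0, 0, 3.7]
    - [0, 0, 3.7]
    - [0, 0, 3.7]
    - [0, 0, 3.7]
    - [0, 0, 3.7]

```text
clock: 10.68
ee_pos: [0.5861, 0.1036, 0.1299]
tool_rot: [0.996, -0.091, -0.003, -0.0]
contact_force: [-0.3, 0.5, -1.1]
finger_gap: 0.271
gripper_force: 69.6
```

```bash
python3 - <<'E'
from h import *
s=get_state();p0=np.array(s["ee_pos"]);print(p0,s["contact_force"],R.from_quat(s["tool_rot"]).as_matrix())
f=cam("top");cv2.imwrite("pics/t3.png",cv2.resize(f["image"][110:300,190:400],None,fx=3,fy=3,interpolation=2))
E
```

```text
[0.58606542 0.10357832 0.12985698] [-0.29041261  0.48856021 -1.08811898] [[ 9.83521202e-01 -1.80712860e-01 -5.37652206e-03]
 [-1.80708588e-01 -9.83535858e-01  1.27396946e-03]
 [-5.51822490e-03 -2.81392264e-04 -9.99984735e-01]]
```

View pics/t3.png

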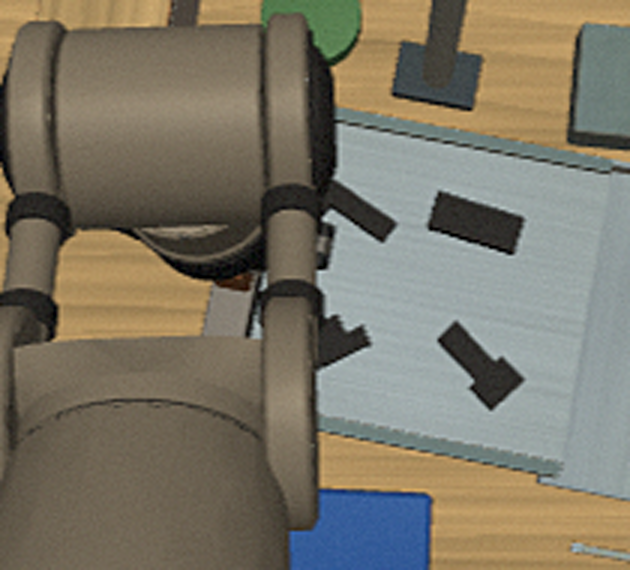

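The arm hides the scraper in this view, but the offcuts are undisturbed at crop (360,210), (478,222), (345,340) and (485,365). I lower until there is light contact.

Call:
apply_moves:
  dp:
    - [0, 0, 2]
    - [0, 0, 4]
    - [0, 0, 4]
    - [0, 0, 4]
  rotation:
    - [0, 0, 0]
    - [0, 0, 0]
    - [0, 0, 0]
    - [0, 0, 0]

```text
clock: 11.22
ee_pos: [0.5877, 0.103, 0.1287]
tool_rot: [0.996, -0.091, 0.0, -0.001]
contact_force: [0.2, 0.1, -2.3]
finger_gap: 0.273
gripper_force: 69.6
```

Call:
apply_moves:
  dp:
    - [0, 0, 2]
    - [0, 0, 3]
    - [0, 0, 3]
  rotation:
    - [0, 0, 0]
    - [0, 0, 0]
    - [0, 0, 0]

```text
clock: 11.6
ee_pos: [0.5875, 0.103, 0.1253]
tool_rot: [0.996, -0.091, -0.0, -0.001]
contact_force: [-0.2, -0.1, -1.0]
finger_gap: 0.27
gripper_force: 69.6
```

Call:
apply_moves:
  dp:
    - [0, 4, 0.8]
    - [0, 16, 0.8]
    - [0, 30, 0.8]
    - [0, 45, 0.8]
    - [0, 60, 0.8]
    - [0, 75, 0.8]
    - [0, 90, 0.8]
    - [0, 105, 0.8]
    - [0, 120, 0.8]
    - [0, 130, 0.8]
  rotation:
    - [0, 0, 0]
    - [0, 0, 0]
    - [0, 0, 0]
    - [0, 0, 0]
    - [0, 0, 0]
    - [0, 0, 0]
    - [0, 0, 0]
    - [0, 0, 0]
    - [0, 0, 0]
    - [0, 0, 0]

```text
clock: 12.85
ee_pos: [0.564, -0.0258, 0.1247]
tool_rot: [0.996, -0.091, 0.0, -0.001]
contact_force: [0.5, 2.9, 2.2]
finger_gap: 0.273
gripper_force: 70.3
```

```bash
python3 - <<'E'
from h import *
th=np.radians(-10.5);X=np.array([np.cos(th),np.sin(th),0]);Y=np.array([-np.sin(th),np.cos(th),0]);c=np.array([.580,-.006,0])
s=get_state();p0=np.array(s["ee_pos"])-c;print(p0@X,p0@Y,s["contact_force"])
f=cam("top");cv2.imwrite("pics/t4.png",cv2.resize(f["image"][110:300,230:490],None,fx=3,fy=3,interpolation=2))
E
```

```text
-0.01210835109560869 -0.022378081368090143 [0.46151248 2.88522596 2.18418239]
```

View pics/t4.png

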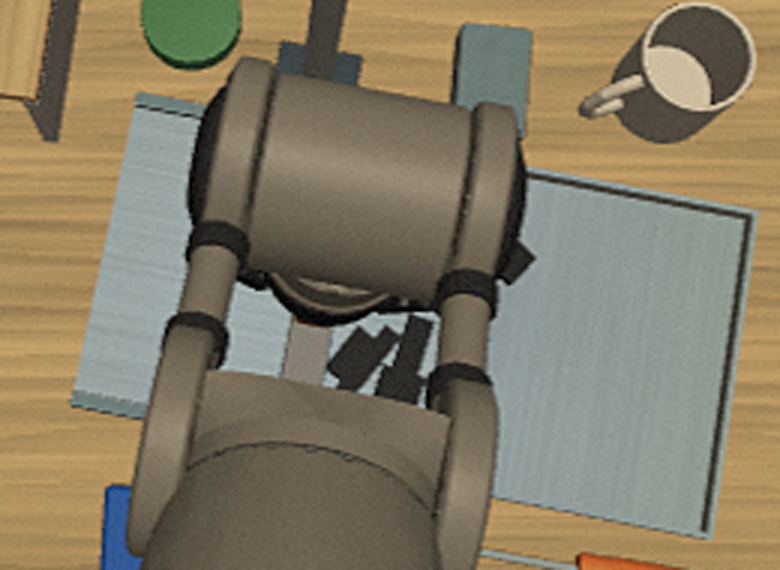

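The sweep is working: offcuts are bunched ahead of the blade at crop (365,350) and (405,365), and one has its tip out at (520,260). I continue off the edge, then lift.

Call:
apply_moves:
  dp:
    - [0, 15, 0]
    - [0, 30, 0]
    - [0, 45, 0]
    - [0, 60, 0]
    - [0, 75, 0]
    - [0, 90, 0]
    - [0, 103, -0.5]
    - [0, 116, -1]
    - [0, 130, -1]
    - [0, 130, -1]
  rotation:
    - [0, 0, 0]
    - [0, 0, 0]
    - [0, 0, 0]
    - [0, 0, 0]
    - [0, 0, 0]
    - [0, 0, 0]
    - [0, 0, 0]
    - [0, 0, 0]
    - [0, 0, 0]
    - [0, 0, 0]

```text
clock: 14.15
ee_pos: [0.5398, -0.1539, 0.1248]
tool_rot: [0.996, -0.092, -0.001, -0.001]
contact_force: [-0.4, 1.0, -2.2]
finger_gap: 0.27
gripper_force: 69.6
```

Call:
apply_moves:
  dp:
    - [0, 4, -20]
    - [0, 4, -60]
    - [0, -50, -80]
    - [0, -110, -80]
    - [0, -170, -80]
    - [0, -230, -80]
    - [0, -290, -80]
    - [0, -350, -80]
    - [0, -360, -80]
    - [0, -360, -80]
  rotation:
    - [0, 0, 0]
    - [0, 0, 0]
    - [0, 0, 0]
    - [0, 0, 0]
    - [0, 0, 0]
    - [0, 0, 0]
    - [0, 0, 0]
    - [0, 0, 0]
    - [0, 0, 0]
    - [0, 0, 0]

```text
clock: 15.4
ee_pos: [0.6052, 0.2018, 0.2051]
tool_rot: [0.996, -0.09, -0.001, -0.0]
contact_force: [-0.3, -0.8, -1.9]
finger_gap: 0.271
gripper_force: 69.9
```

```bash
python3 - <<'E'
from h import *
s=get_state();print(s["ee_pos"],s["contact_force"])
f=cam("top");cv2.imwrite("pics/t5.png",cv2.resize(f["image"][100:310,190:490],None,fx=2.6,fy=2.6,interpolation=2))
E
```

```text
[0.60520754 0.201791   0.20507021] [-0.34012367 -0.81113873 -1.8857103 ]
```

View pics/t5.png

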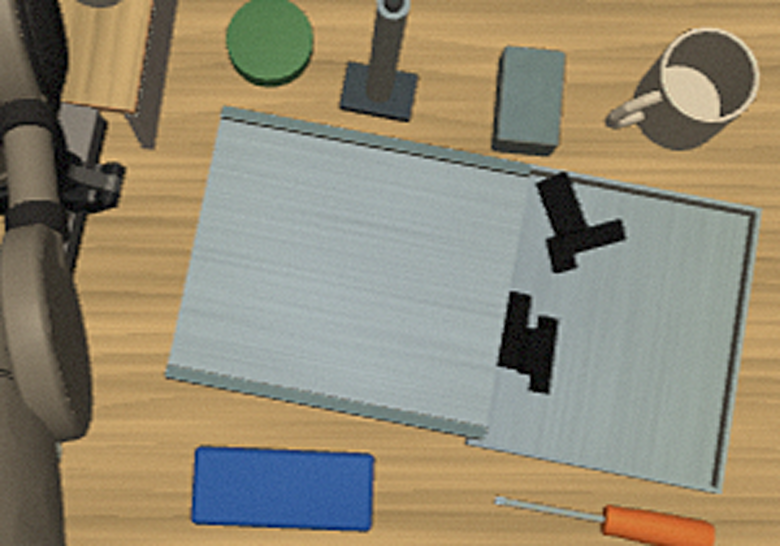

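The plate looks clear, but the offcut at crop (512,330) lies near the plate edge, so I check heights.

```bash
python3 - <<'E'
from h import *
np.set_printoptions(precision=4,suppress=True)
f=cam("top");P=pts(f);g=(f["image"].max(2)<60).astype(np.uint8);g[:,:375]=0;g[:160]=0;g[260:]=0;g[:,440:]=0
th=np.radians(-10.5);X=np.array([np.cos(th),np.sin(th)]);Y=np.array([-np.sin(th),np.cos(th)]);c=np.array([.580,-.006])
n,l,st,ce=cv2.connectedComponentsWithStats(g)
for i in range(1,n):
    if st[i,4]>50:
        p=P[(l==i)&(f["depth"]>0)];q=p[:,:2]-c
        y=q@Y
        print(ce[i],st[i,4],"z pct",np.percentile(p[:,2],[2,25,50,75,98]),"y'",np.percentile(y,[1,99]),"x'",np.percentile(q@X,[1,99]))
        for lo in np.arange(-.2,-.1,.01):
            k=(y>=lo)&(y<lo+.01)
            if k.sum()>3: print(lo.round(3),k.sum(),np.percentile(p[k,2],[5,50,95]))
E
```

```text
[409.4736 185.7183] 568 z pct [0.0158 0.0216 0.0244 0.0269 0.0321] y' [-0.2057 -0.1367] x' [0.0354 0.1076]
-0.2 44 [0.0194 0.024  0.0267]
-0.19 42 [0.0203 0.0249 0.0277]
-0.18 77 [0.0177 0.0231 0.0276]
-0.17 142 [0.0182 0.0234 0.0289]
-0.16 150 [0.0171 0.025  0.0305]
-0.15 69 [0.0216 0.0284 0.0331]
-0.14 17 [0.0167 0.0288 0.0331]
[392.5951 231.666 ] 536 z pct [0.0121 0.0169 0.0197 0.0223 0.0282] y' [-0.1702 -0.128 ] x' [-0.0622  0.0085]
-0.18 7 [0.0104 0.0124 0.0144]
-0.17 127 [0.0125 0.017  0.0204]
-0.16 103 [0.0128 0.0222 0.0283]
-0.15 123 [0.0154 0.0198 0.0279]
-0.14 134 [0.0162 0.0208 0.0241]
-0.13 40 [0.0149 0.0204 0.0269]
```

All four are below the plate level and inside the tray. Now I set the scraper down on the bench, clear of the dock, plate and tub.

Call:
apply_moves:
  dp:
    - [-12, 0, 20]
    - [-25, 0, 50]
    - [-25, 0, 80]
    - [-25, 0, 100]
    - [-25, 0, 109]
    - [-25, 0, 112]
    - [-25, 0, 112]
  rotation:
    - [0, 0, 0]
    - [0, 0, 0]
    - [0, 0, 0]
    - [0, 0, 0]
    - [0, 0, 0]
    - [0, 0, 0]
    - [0, 0, 0]

```text
clock: 16.38
ee_pos: [0.5816, 0.2056, 0.0945]
tool_rot: [0.996, -0.091, 0.0, -0.001]
contact_force: [-0.2, 0.5, -2.6]
finger_gap: 0.268
gripper_force: 70.0
```

Call:
apply_moves:
  dp:
    - [0, 0, 1]
    - [0, 0, 2]
    - [0, 0, 3]
    - [0, 0, 3]
  rotation:
    - [0, 0, 0]
    - [0, 0, 0]
    - [0, 0, 0]
    - [0, 0, 0]

```text
clock: 16.88
ee_pos: [0.5811, 0.206, 0.0908]
tool_rot: [0.996, -0.091, -0.0, -0.001]
contact_force: [-0.6, 0.9, -1.8]
finger_gap: 0.273
gripper_force: 70.0
```

Call:
apply_moves:
  dp:
    - [0, 0, 1]
    - [0, 0, 2]
    - [0, 0, 2]
  rotation:
    - [0, 0, 0]
    - [0, 0, 0]
    - [0, 0, 0]

```text
clock: 17.25
ee_pos: [0.5812, 0.206, 0.0889]
tool_rot: [0.996, -0.091, -0.0, -0.001]
contact_force: [0.3, 0.6, -2.3]
finger_gap: 0.268
gripper_force: 70.2
```

Call:
apply_moves:
  dp:
    - [0, 0, 0]
    - [0, 0, 0]
    - [0, 0, 0]
    - [0, 0, 0]
    - [0, 0, -20]
    - [0, 0, -60]
    - [0, 0, -110]
    - [0, 0, -110]
  rotation:
    - [0, 0, 0]
    - [0, 0, 0]
    - [0, 0, 0]
    - [0, 0, 0]
    - [0, 0, 0]
    - [0, 0, 0]
    - [0, 0, 0]
    - [0, 0, 0]
  jaw: 0.7

```text
clock: 18.25
ee_pos: [0.5832, 0.2063, 0.2036]
tool_rot: [0.996, -0.091, 0.004, -0.002]
contact_force: [0.4, 0.4, -0.1]
finger_gap: 0.7
gripper_force: 0.0
```

Call:
apply_moves:
  dp:
    - [-60, 0, -30]
    - [-120, 0, -60]
    - [-170, 0, -60]
    - [-170, 0, -60]
  rotation:
    - [0, 0, 0]
    - [0, 0, 0]
    - [0, 0, 0]
    - [0, 0, 0]

```text
clock: 18.75
ee_pos: [0.4104, 0.237, 0.2589]
tool_rot: [0.996, -0.09, -0.001, -0.0]
contact_force: [0.4, -0.3, -0.7]
finger_gap: 0.704
gripper_force: 0.0
```

```bash
python3 - <<'E'
from h import *
s=get_state();print(s["ee_pos"],s["contact_force"])
f=cam("top");cv2.imwrite("pics/t6.png",f["image"])
E
```

```text
[0.41040886 0.23695626 0.25886857] [ 0.36696351 -0.32374966 -0.6824582 ]
```

View pics/t6.png

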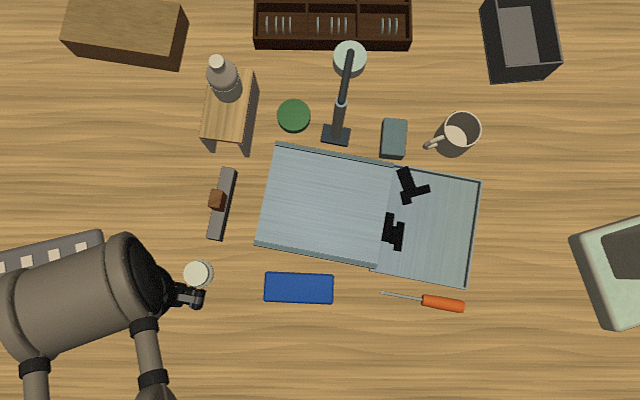

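The scraper stands upright at (221,203) on the bench, the offcuts are in the tray at (395,232) and (411,186), and the bystanders have not moved. I hand in.

```bash
python3 -c "
from station import *
print(close_job())"
```

```text
the job is handed in; nothing more can be done
None
```

I drew the scraper out of the dock by its end, took it again by its handle and swept all four offcuts into the tray; it now stands upright on the bench with everything else in place, and the job was handed in at about 19 s.

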